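# Log the empty bays with the tag reader

### The arm

A 6-joint arm with a two-finger parallel gripper is mounted at the origin on the work surface. World frame = base frame: x ahead of the robot, y to its left, z up, the work surface at z = 0. Lengths are in m, angles in degrees, forces in N, time in s.
With the tool pointing down it reaches from about 0.375 to 0.9 m from the base axis. Payload 3.1 kg.
Tool frame: the origin (TCP) lies on the centre line of the jaws, within the pads' length; the fingertips stand 22 mm ahead of it and the grasp point (between the pads) lies 3 mm ahead of it; y points along the fingers, z is the direction in which the jaws open and shut, and the axes are right-handed (so a half turn about y gives the same grasp; the last joint's range is limited). The gripper opens to 87 mm and grips with 3 to 60 N. Pads are 19 mm wide; open, the fingers measure 117 mm over their backs; the gripper's body (75 mm by 190 mm) begins 51 mm behind the grasp point.
Start: joints at [57.611, 30.224, 82.088, -0, 67.689, -10.227], TCP at [0.236, 0.579, 0.245] pointing down, gripper open.
Joint ranges: [-176.69, 176.69], [-43.24, 126.21], [12.49, 139.97], [-82, 262], [0, 151.66], [-163.58, 163.58]. Speed limits (degrees/s): [159.86, 159.86, 180, 180, 180, 180].

### API

Orientations are given as a 3x3 rotation matrix whose columns are the frame's x, y, z axes.
In Python, from rig import bot gives the robot as it stands.
- The arm moves only by the tool jog_arm, never from a script. Its argument "motion" is one flat list of numbers, 6 for each row, row after row: the shift along the tool's x, y, z in mm, then the turn, a rotation vector about the tool's x, y, z in degrees. A call has 1 to 20 rows; each row is the pose to reach, as a shift and turn from the pose commanded when the call began, along the tool's axes at that moment; what a row does not reach only later rows make up. A row lasts 1/8 s, in which the tool goes at most 62.5 mm and 10.7 degrees, less where a joint would pass 70% of its speed; a pose out of reach is approached as far as the arm can. A call with a gripper value outside its range is refused whole. "gripper" is the opening, from 0 (shut) to 1 (fully open), set as the call begins (left out, the last holds). The fingers move at their own pace and stop on an object; the grip force is fixed at half the most. Time passes only in rows, so rows that repeat a pose let the fingers close. It gives the time, the measured TCP pose, the force and the opening at its end, in the units of the state.
- bot.read_state(): the state, without advancing time (a new reading comes with each control period).
- bot.capture(name): name is "scene" or "top" or "wrist"; returns (picture, depth): 400x640x3 uint8, red, green, blue; 400x640 float32, m along the optical axis (not along the pixel's ray), 0 where there is no reading.
- bot.get_calibration(name): a dict with "mtx" (3x3 intrinsics, pixels), "pose" (4x4, takes a point from camera to world coordinates); the wrist camera has in their place "hand_eye" (4x4, takes a point from camera to tool coordinates, whose origin is the TCP and whose axes are the tool frame's). Camera axes: x right, y up, looking along -z (the intrinsics and any distortion apply to the point x, -y, -z); pixel columns grow to the right and rows downward; lengths in m; the calibration is good to about 2 mm. A picture is of the moment at which its call begins: read the wrist's pose just before it. get_calibration takes no time and is no camera call.
- bot.hand_in(): hands the job in, once; it reports no verdict.
The state is a dict: "time_s": time; "joint_positions": joint angles; "qvel": joint speeds; "tau": joint torques, N m; "position": TCP position; "tcp_rot": TCP orientation; "force": force on the tool from outside, world axes, zero at the start; "moment": the same for the moment, N m; "opening": opening from 0.0 (shut) to 1.0 (fully open).
Only numpy, scipy, OpenCV 4.12 (cv2) and the standard library are available. Lean on these libraries where they do the work, as an engineer would, in place of code of your own. Each camera call takes 0.05 s, during which the arm holds its last target.

### The job

Do the stock check of the counter display: two of its four bays have sold out. Pick up the tag reader and press its foot squarely down on the tag in front of each empty bay, for about half a second each, first the empty bay farther to the robot's left and then the other one, and afterwards stand the reader upright in the middle of its charging pad and let go. Do not press the tag of a bay that still holds goods, set the reader down rather than dropping it, and leave the goods and the other things on the counter where they are.

Things in the scene. Friction and masses are not known exactly. Their poses are not given: they have to be found in the camera images.
- display: Fixed low wooden counter display, 210 mm deep (x) by 466 mm wide (y), with an aluminium strip (70 mm deep, top 20 mm up) along its front edge, nearest the robot, and four open-topped bays side by side behind it. Bay walls 6 mm thick, tops 62 mm above the counter. Origin: centre of its underside; its -x side is the front. It stands turned by up to about 12 degrees.
- reader_center (a point): Hand-held tag reader: a black upright knob-shaped tool, 85 mm tall, on a round flat foot (52 mm diameter, 10 mm thick, steel band). The round stem to grip is 32 mm in diameter, from 14 to 76 mm above the underside, with a tapered top. Loose, about 0.2 kg. This point is on its axis half-way up (42.5 mm); its z axis points up along the tool. At the start it stands upright on the pad.
- reader_foot (a point): Centre of the flat underside of the reader's foot: the face that is put on a tag. Same axes as the reader.
- reader: The same reader; origin at the centre of the underside of its foot, z up along its axis.
- pad: The reader's charging pad: fixed round grey disc, 120 mm diameter, 8 mm thick, lying on the counter. Origin: centre of its underside.
- carton_center (a point): Goods: cardboard carton 85 x 65 x 75 mm (x, y, z), about 0.25 kg, standing in one of the bays. Point at its centre.
- tin_center (a point): Goods: upright round tin, 72 mm diameter, 90 mm tall, about 0.3 kg, standing in one of the bays. Point at its centre.
- jar_center (a point): Bystander: loose glass jar, 90 mm diameter, 130 mm tall. Point at its centre.
- packet_center (a point): Bystander: loose flat cardboard packet 120 x 80 x 40 mm. Point at its centre.
- bowl_center (a point): Bystander: loose white bowl, 130 mm across, 50 mm tall. Point on its axis, half-way up.
- bay0 (a point): Centre of the floor of the leftmost bay (left as the robot sees it, +y side); floor 109 mm wide, 135 mm deep, 12 mm above the counter. The bay holds goods if the carton or the tin stands within it (at most about 30 mm from this point); an empty bay has nothing in it but a flat scrap of card.
- tag0_top (a point): Centre of the top of the tag in front of the leftmost bay: a round white disc, 40 mm diameter, standing 10 mm proud of the aluminium strip (top 30 mm above the counter when up), 104 mm in front of the bay's centre; tags are 115 mm apart. It moves with the disc.
- tag0 (a joint): How far the tag of the leftmost bay is pushed down: 0 m up, 0.006 m fully down. It springs back (about 3.6 N holds it fully down); it reads when the reader's foot has it pushed down by more than half its travel for 0.2 s with the foot's centre within about 20 mm of the tag's.
- bay1 (a point): Centre of the floor of the second from the left bay (left as the robot sees it, +y side); floor 109 mm wide, 135 mm deep, 12 mm above the counter. The bay holds goods if the carton or the tin stands within it (at most about 30 mm from this point); an empty bay has nothing in it but a flat scrap of card.
- tag1_top (a point): Centre of the top of the tag in front of the second from the left bay: a round white disc, 40 mm diameter, standing 10 mm proud of the aluminium strip (top 30 mm above the counter when up), 104 mm in front of the bay's centre; tags are 115 mm apart. It moves with the disc.
- tag1 (a joint): How far the tag of the second from the left bay is pushed down: 0 m up, 0.006 m fully down. It springs back (about 3.6 N holds it fully down); it reads when the reader's foot has it pushed down by more than half its travel for 0.2 s with the foot's centre within about 20 mm of the tag's.
- bay2 (a point): Centre of the floor of the third from the left bay (left as the robot sees it, +y side); floor 109 mm wide, 135 mm deep, 12 mm above the counter. The bay holds goods if the carton or the tin stands within it (at most about 30 mm from this point); an empty bay has nothing in it but a flat scrap of card.
- tag2_top (a point): Centre of the top of the tag in front of the third from the left bay: a round white disc, 40 mm diameter, standing 10 mm proud of the aluminium strip (top 30 mm above the counter when up), 104 mm in front of the bay's centre; tags are 115 mm apart. It moves with the disc.
- tag2 (a joint): How far the tag of the third from the left bay is pushed down: 0 m up, 0.006 m fully down. It springs back (about 3.6 N holds it fully down); it reads when the reader's foot has it pushed down by more than half its travel for 0.2 s with the foot's centre within about 20 mm of the tag's.
- bay3 (a point): Centre of the floor of the rightmost bay (left as the robot sees it, +y side); floor 109 mm wide, 135 mm deep, 12 mm above the counter. The bay holds goods if the carton or the tin stands within it (at most about 30 mm from this point); an empty bay has nothing in it but a flat scrap of card.
- tag3_top (a point): Centre of the top of the tag in front of the rightmost bay: a round white disc, 40 mm diameter, standing 10 mm proud of the aluminium strip (top 30 mm above the counter when up), 104 mm in front of the bay's centre; tags are 115 mm apart. It moves with the disc.
- tag3 (a joint): How far the tag of the rightmost bay is pushed down: 0 m up, 0.006 m fully down. It springs back (about 3.6 N holds it fully down); it reads when the reader's foot has it pushed down by more than half its travel for 0.2 s with the foot's centre within about 20 mm of the tag's.
Not all that is in view belongs to the job. Of the things that look like the reader, the smallest one is meant. What is shaped like the part that bears carton_center but blue is not meant.

How it is judged:
By the outcome, as a careful person would: the job done as asked, in the order asked, and still so for the second after the job is handed in, with the robot touching nothing.
It also fails if it takes over 51 s, if anything falls off the work surface, if the arm or the gripper's body presses on something with over 40 N, if the wrist force passes 120 N, or if a joint passes its speed limit or range.

## Working session

There is one attempt and no reset: what is moved stays moved. The work goes in short steps, Python scripts to look and compute and a tool call to move; the robot and the scene stay as the last step left them, time stands still between calls to the robot, and variables do not carry over. Pictures are saved under pics/ and viewed, and the job is handed in when it is done.

Besides the shell and the picture viewer there is one more tool, called after "Request:" as name(argument=value, ...) on one line, values as JSON. jog_arm: Moves the arm, as the interface text tells. Its arguments: {"type":"object","properties":{"motion":{"type":"array","items":{"type":"number"}},"gripper":{"type":"number"}},"required":["motion"]}

```bash
ls; mkdir -p pics
python3 - <<'E'
from rig import bot
import cv2,numpy as np
s=bot.read_state(); print(s)
for n in ("scene","top"):
    p,d=bot.capture(n); cv2.imwrite(f"pics/{n}0.png",p[:,:,::-1]); np.save(f"{n}0.npy",d); np.save(f"{n}0p.npy",p)
for n in ("scene","top","wrist"):
    print(n,bot.get_calibration(n))
E
```

```text
pics
{'time_s': 0.0, 'joint_positions': array([ 5.76108387e+01,  3.02790468e+01,  8.21564461e+01,  8.60086950e-04,
        6.76897942e+01, -1.02263659e+01]), 'qvel': array([ 0.02656853,  0.00860234,  0.13153254, -0.02522446,  0.03063184,
        0.01474245]), 'tau': array([ 1.16029027e-03, -4.40050042e+01, -1.76587969e+01,  6.33771345e-02,
        5.83615224e-02, -1.79914496e-04]), 'position': array([0.23535927, 0.5782476 , 0.24357039]), 'tcp_rot': array([[ 9.26113345e-01, -1.18305490e-03,  3.77243520e-01],
       [-3.77245161e-01, -1.83905009e-03,  9.26111606e-01],
       [-4.01871147e-04, -9.99997609e-01, -2.14947057e-03]]), 'force': array([ 0.31735265, -0.71530313,  1.39167489]), 'moment': array([-0.01926853,  0.00225558, -0.00541883]), 'opening': 0.9970017474600397}
scene {'mtx': array([[402.401634  ,   0.        , 318.85028584],
       [  0.        , 402.401634  , 196.08522801],
       [  0.        ,   0.        ,   1.        ]]), 'pose': array([[-0.60805266, -0.51476636,  0.60439023,  1.31340902],
       [ 0.79378256, -0.40711619,  0.45184694,  0.53832346],
       [ 0.01346144,
[... 347 characters left out ...]
[-0.9999028 , -0.01079391,  0.00882533, -0.02110582],
       [ 0.00710506,  0.15014852,  0.98863792,  1.34625045],
       [ 0.        ,  0.        ,  0.        ,  1.        ]])}
wrist {'mtx': array([[306.42852021,   0.        , 324.11927204],
       [  0.        , 306.42852021, 201.23939539],
       [  0.        ,   0.        ,   1.        ]]), 'hand_eye': array([[ 2.44602572e-04, -9.57279995e-01, -2.89162501e-01,
        -7.84365472e-02],
       [ 1.11898179e-04,  2.89162534e-01, -9.57280009e-01,
        -1.39058663e-01],
       [ 9.99999964e-01,  2.01796395e-04,  1.77847788e-04,
         2.47408942e-04],
       [ 0.00000000e+00,  0.00000000e+00,  0.00000000e+00,
         1.00000000e+00]])}
```

View pics/scene0.png

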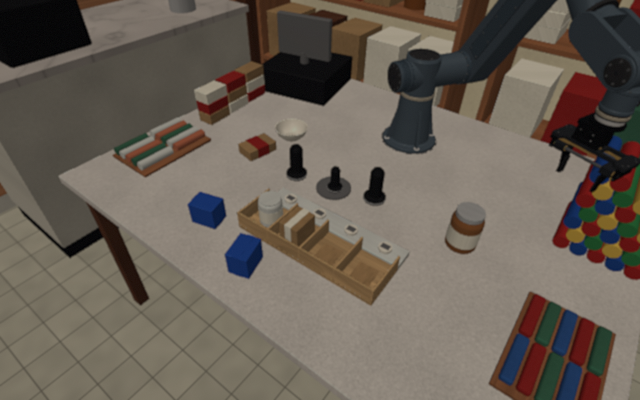

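View pics/top0.png

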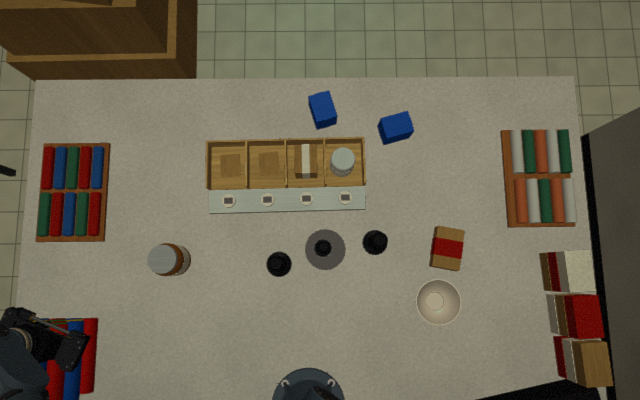

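```bash
cat > h.py <<'E'
import numpy as np,cv2
from rig import bot
def ray(n,u,v,z,pose=None):
    c=bot.get_calibration(n); K=c["mtx"]; T=c["pose"] if pose is None else pose
    d=T[:3,:3]@np.array([(u-K[0,2])/K[0,0],-(v-K[1,2])/K[1,1],-1.]); o=T[:3,3]
    return o+d*(z-o[2])/d[2]
def depthpt(n,u,v,d,pose=None):
    c=bot.get_calibration(n); K=c["mtx"]; T=c["pose"] if pose is None else pose
    return T[:3,:3]@(np.array([(u-K[0,2])/K[0,0],-(v-K[1,2])/K[1,1],-1.])*d)+T[:3,3]
def proj(n,P,pose=None):
    c=bot.get_calibration(n); K=c["mtx"]; T=c["pose"] if pose is None else pose
    q=T[:3,:3].T@(np.asarray(P)-T[:3,3]); return K[0,0]*q[0]/-q[2]+K[0,2], K[1,1]*-q[1]/-q[2]+K[1,2]
E
python3 - <<'E'
from h import *
p=np.load("top0p.npy"); d=np.load("top0.npy")
crop=p[120:290,190:400]; cv2.imwrite("pics/topcrop.png",cv2.resize(crop,None,fx=3.5,fy=3.5,interpolation=cv2.INTER_CUBIC)[:,:,::-1])
s=np.load("scene0p.npy"); cv2.imwrite("pics/scrop.png",cv2.resize(s[130:310,220:420],None,fx=3.3,fy=3.3,interpolation=cv2.INTER_CUBIC)[:,:,::-1])
for u,v in [(229,200),(267,199.5),(306,198.5),(345,198)]:print("tag",ray("top",u,v,.03),depthpt("top",u,v,d[int(v),int(u)]))
hsv=cv2.cvtColor(p,cv2.COLOR_RGB2HSV)
m=(hsv[:,:,2]<50).astype(np.uint8); n,l,st,ce=cv2.connectedComponentsWithStats(m[220:290,250:400])
for i in range(1,n):
    if st[i,4]>20:
        u,v=ce[i]+[250,220]; print("dark",u,v,st[i],ray("top",u,v,.093),depthpt("top",u,v,d[int(v),int(u)]))
print(p[248,310],p[248,335],p[290,320])
E
```

```text
tag [0.585802   0.22512515 0.03      ] [0.58595482 0.22530434 0.0290421 ]
tag [0.5860776  0.11329217 0.03      ] [0.5856752  0.11303497 0.03251896]
tag [ 0.58781553 -0.00167598  0.03      ] [ 0.58680387 -0.00176869  0.03628102]
tag [ 0.58806113 -0.11683249  0.03      ] [ 0.58852466 -0.11704155  0.02712543]
dark 374.69383259911893 242.02202643171807 [113  11  24  24 454] [ 0.45342181 -0.19194311  0.093     ] [ 0.45213649 -0.18911386  0.11375518]
dark 322.4353448275862 247.67241379310346 [ 64  19  18  18 232] [ 0.43950404 -0.04686489  0.093     ] [ 0.43977848 -0.04697588  0.08760012]
dark 278.59080962800874 263.7855579868709 [ 17  32  24  24 457] [0.39679586 0.07423422 0.093     ] [0.39639095 0.0723946  0.11718193]
[76 71 66] [70 68 64] [141 136 118]
```

```bash
sleep 0.1; ls pics
```

```text
scene0.png
scrop.png
top0.png
topcrop.png
```

View pics/topcrop.png

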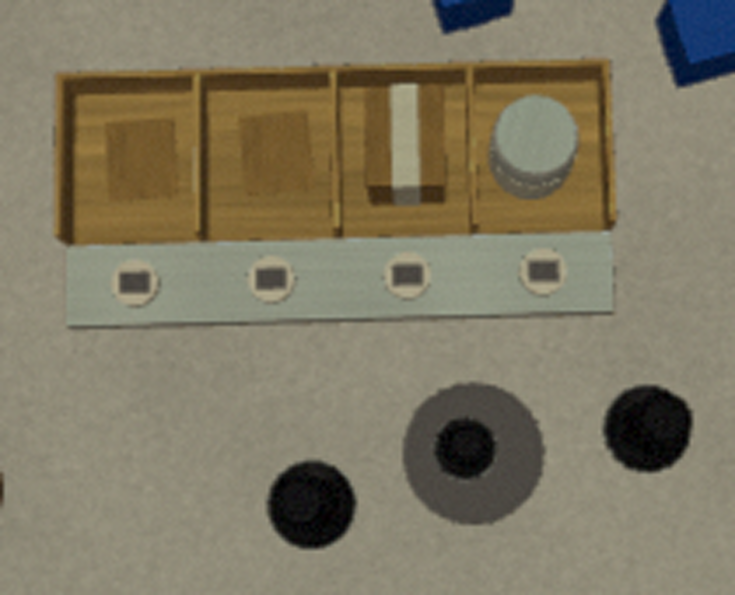

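View pics/scrop.png

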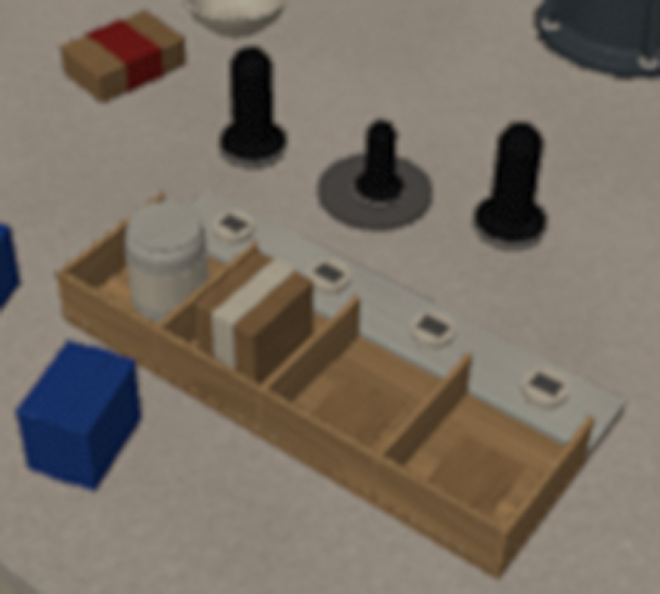

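Top view: of the three black knob shapes at (279,264), (323,248) and (375,242), the middle one on the grey pad is clearly the smallest, so it is the reader. Bays 0 (229,160) and 1 (268,158) hold only card scraps. The carton is in bay 2 and the tin in bay 3, so I press tag0, then tag1.

```bash
cat >> h.py <<'E'
def shift(target,yaw=None,s=None):
    s=s or bot.read_state(); R=s["tcp_rot"]; t=R.T@(np.asarray(target)-s["position"])*1000
    out=[t.round(1)]
    if yaw is not None:
        c,q=np.cos(np.radians(yaw)),np.sin(np.radians(yaw))
        Rt=np.array([[q,0,c],[-c,0,q],[0,-1,0]])
        out.append(np.degrees(cv2.Rodrigues(R.T@Rt)[0].ravel()).round(2))
    return out
def tags(img,n,pose=None,roi=None):
    pass
E
python3 - <<'E'
from h import *
p=np.load("top0p.npy"); hsv=cv2.cvtColor(p,cv2.COLOR_RGB2HSV)
# tags: warm-white vs strip bluish
b=p.astype(int); m=((b[:,:,0]-b[:,:,2]>12)&(hsv[:,:,2]>140)).astype(np.uint8)
for i,(u,v) in enumerate([(228,201),(267,200),(306,198),(345,197)]):
    sub=m[v-10:v+10,u-10:u+10]; cs,_=cv2.findContours(sub,cv2.RETR_EXTERNAL,cv2.CHAIN_APPROX_NONE)
    c=max(cs,key=cv2.contourArea); (x,y),r=cv2.minEnclosingCircle(c); print(i,x+u-10,y+v-10,r,ray("top",x+u-10,y+v-10,.03))
# pad
m=((hsv[:,:,2]<95)).astype(np.uint8)[215:290,290:355]
cs,_=cv2.findContours(m,cv2.RETR_EXTERNAL,cv2.CHAIN_APPROX_NONE); c=max(cs,key=cv2.contourArea)
(x,y),(a,bb),_=cv2.fitEllipse(c); print("pad",x+290,y+215,a,bb,ray("top",x+290,y+215,.008))
m=((hsv[:,:,2]<45)).astype(np.uint8)[230:265,305:342]
cs,_=cv2.findContours(m,cv2.RETR_EXTERNAL,cv2.CHAIN_APPROX_NONE); c=max(cs,key=cv2.contourArea)
(x,y),(a,bb),_=cv2.fitEllipse(c); print("foot",x+305,y+230,a,bb,ray("top",x+305,y+230,.018))
print(shift([.44,-.045,.245],10))
E
```

```text
0 227.5262393951416 200.97230339050293 13.086408615112305 [0.5829502  0.22940899 0.03      ]
1 266.9736843109131 199.5 13.104464530944824 [0.58607844 0.11336968 0.03      ]
2 305.5 195.5 12.103818893432617 [ 5.96805770e-01 -2.75463376e-04  3.00000000e-02]
3 345.2446041107178 195.43165493011475 10.804182052612305 [ 0.5957415  -0.11772057  0.03      ]
pad 324.7623481750488 249.19286346435547 38.881011962890625 39.325531005859375 [ 0.43927479 -0.05541592  0.008     ]
foot 322.4057807922363 247.71949005126953 15.812941551208496 16.053194046020508 [ 0.4431793  -0.04831789  0.018     ]
[array([ 4.246e+02, -5.000e-01, -5.001e+02]), array([1.100e-01, 5.784e+01, 4.000e-02])]
```

Request:
jog_arm(motion=[10,0,-12,0,1.4,0,35,0,-41,0,4.8,0,70,0,-82,0,9.6,0,105,0,-124,0,14.4,0,140,0,-165,0,19.2,0,175,0,-206,0,24,0,210,0,-247,0,28.8,0,245,0,-289,0,33.6,0,280,0,-330,0,38.4,0,315,0,-371,0,43,0,350,0,-412,0,47.8,0,385,0,-453,0,52.6,0,410,0,-483,0,56,0,420,0,-495,0,57.3,0,424.6,-0.5,-500,0,57.8,0,424.6,-0.5,-500,0,57.8,0,424.6,-0.5,-500,0,57.8,0], gripper=1)

```text
time_s: 2.22
position: [0.4397, -0.0432, 0.245]
tcp_rot: [[0.176, -0.001, 0.984], [-0.984, 0.001, 0.176], [-0.001, -1.0, -0.001]]
force: [0.7, -0.6, 0.2]
opening: 0.998
```

```bash
cat >> h.py <<'E'
def wristshot(name):
    s=bot.read_state(); p,d=bot.capture("wrist")
    T=np.eye(4); T[:3,:3]=s["tcp_rot"]; T[:3,3]=s["position"]; T=T@bot.get_calibration("wrist")["hand_eye"]
    cv2.imwrite(f"pics/{name}.png",p[:,:,::-1]); np.savez(name+".npz",p=p,d=d,T=T); return s,p,d,T
E
python3 - <<'E'
from h import *
s,p,d,T=wristshot("w1"); print(s["time_s"],s["position"],s["tcp_rot"],s["force"])
print([proj("wrist",q,T) for q in ([.441,-.048,.093],[.583,.228,.03],[.586,.113,.03],[.439,-.0555,.008])])
E
```

```text
2.225 [ 0.43965995 -0.04319592  0.24498932] [[ 1.75998134e-01 -7.65840426e-04  9.84390202e-01]
 [-9.84390288e-01  5.19942439e-04  1.75998553e-01]
 [-6.46613050e-04 -9.99999572e-01 -6.62376978e-04]] [ 0.67995007 -0.63806223  0.15670292]
[(np.float64(323.62232177530666), np.float64(197.66462754286638)), (np.float64(521.1017866626692), np.float64(-69.33636003108583)), (np.float64(484.95268362001264), np.float64(60.66937919312468)), (np.float64(321.1193470380408), np.float64(184.3457318042894))]
```

View pics/w1.png

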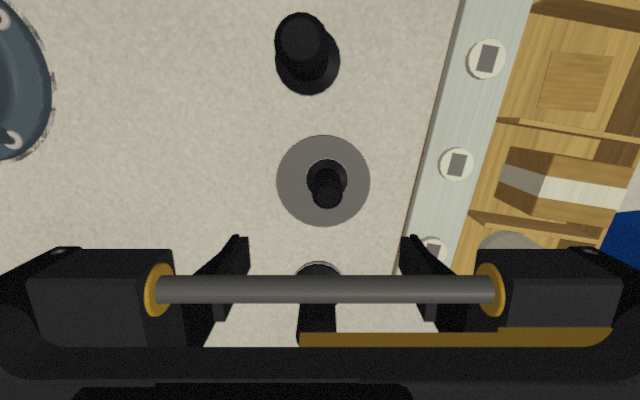

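The wrist view shows the reader with its foot at (327,180) and top near (328,193). The pad is centred at (323,181) and tag1 is at (487,59), all within a few pixels of the predictions.

Run:
```python
from h import *
z=np.load("w1.npz"); p,d,T=z["p"],z["d"],z["T"]; hsv=cv2.cvtColor(p,cv2.COLOR_RGB2HSV)
V=hsv[:,:,2]
def fit(m,off):
    cs,_=cv2.findContours(m.astype(np.uint8),cv2.RETR_EXTERNAL,cv2.CHAIN_APPROX_NONE); c=max(cs,key=cv2.contourArea)
    (x,y),ax,_=cv2.fitEllipse(c); return x+off[0],y+off[1],ax
x,y,ax=fit(V[125:235,265:385]<140,(265,125)); print("pad",x,y,ax,ray("wrist",x,y,.008,T))
b=p.astype(int)
# disc is warm
for u,v in ((487,59),(456,164)):
    q=b[v-25:v+25,u-25:u+25]; print(q[25,25],q[25,10],q[25,0])
    m=(q[:,:,0]-q[:,:,2]>3)&(q[:,:,0]>150); x,y,ax=fit(m,(u-25,v-25)); print("tag",x,y,ax,ray("wrist",x,y,.03,T))
cv2.imwrite("pics/c1.png",cv2.resize(p[125:235,265:385],None,fx=5,fy=5,interpolation=cv2.INTER_CUBIC)[:,:,::-1])
print(d[185:215:5,328],[depthpt("wrist",328,v,d[v,328],T).round(4) for v in (185,190,195,200)])
```

```text
pad 322.7185478210449 180.45027923583984 (91.25845336914062, 93.13059997558594) [ 0.440108   -0.05019618  0.008     ]
[114 108 102] [200 198 177] [177 180 165]
tag 486.5 58.5 (57.98878860473633, 57.98878860473633) [0.58692814 0.11530595 0.03      ]
[117 113 105] [203 201 181] [179 181 168]
tag 455.5 163.5 (57.98878860473633, 57.98878860473633) [0.58791121 0.00180266 0.03      ]
[0.3020635  0.         0.30329263 0.30438262 0.30673993 0.39549804] [array([ 0.4431, -0.0352,  0.0902]), array([0.4267, 0.0347, 0.3841]), array([ 0.4448, -0.0448,  0.0919]), array([ 0.4457, -0.0498,  0.0923])]
```

View pics/c1.png

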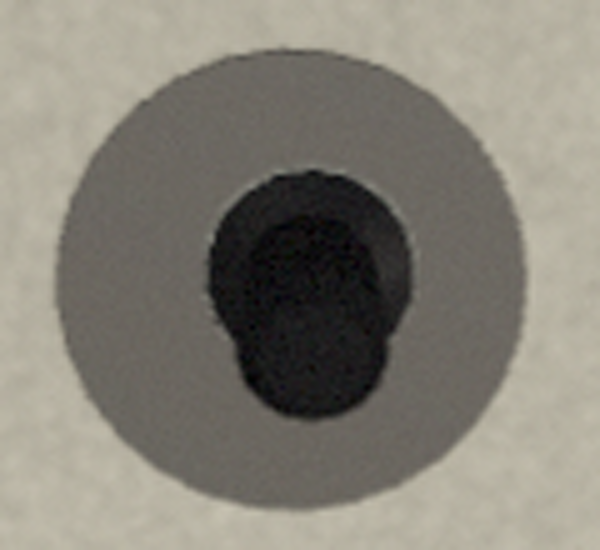

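Run:
```python
from h import *
z=np.load("w1.npz"); p,d,T=z["p"],z["d"],z["T"]
print("foot w",ray("wrist",326.9,179.8,.018,T),"top w",ray("wrist",327.3,194.,.09,T), ray("wrist",327.3,194.,.085,T))
t=np.load("top0p.npy")
def seg(p,boxes,n,T,z,f):
    for (u,v,h) in boxes:
        q=p[v-h:v+h+1,u-h:u+h+1]; b=q.astype(int); m=((b[:,:,0]-b[:,:,2]>=18)&(b[:,:,0]>140)).astype(np.uint8)
        nn,l,st,ce=cv2.connectedComponentsWithStats(m); k=l[h+0,:]
        pts=None; best=max(range(1,nn),key=lambda i:st[i,4]*(np.hypot(*(ce[i]-h))<h/2))
        hull=cv2.convexHull(np.argwhere(l==best)[:,::-1].astype(np.int32)); (x,y),r=cv2.minEnclosingCircle(hull)
        print(n,x+u-h,y+v-h,r,st[best],ray(n,x+u-h,y+v-h,z,T).round(4))
seg(p,[(487,59,22),(456,164,20)],"wrist",T,.03,0)
seg(t,[(228,200,8),(267,199,8),(306,198,8),(345,197,8)],"top",None,.03,0)
cv2.imwrite("pics/tt.png",cv2.resize(t[185:215,215:360],None,fx=5,fy=5,interpolation=cv2.INTER_NEAREST)[:,:,::-1])
s=np.load("scene0p.npy")
for n,u,v in (("scene",333,187),):
  m=(cv2.cvtColor(s,cv2.COLOR_RGB2HSV)[:,:,2]<105).astype(np.uint8)[170:206,308:358]
  cs,_=cv2.findContours(m,cv2.RETR_EXTERNAL,cv2.CHAIN_APPROX_NONE);c=max(cs,key=cv2.contourArea);c=c[c[:,0,1]>12]
  (x,y),ax,_=cv2.fitEllipse(c);print("scene pad",x+308,y+170,ax,ray("scene",x+308,y+170,.008))
```

```text
foot w [ 0.44464007 -0.04623995  0.018     ] top w [ 0.44408498 -0.04447247  0.09      ] [ 0.44438023 -0.04581863  0.085     ]
wrist 486.5 58.0 21.10104751586914 [  3   1  38  41 774] [0.5868 0.1158 0.03  ]
wrist 454.9965991973877 163.68367385864258 18.202423095703125 [  2   3  36  35 547] [0.5874 0.0015 0.03  ]
top 227.88961029052734 200.26623344421387 6.928674697875977 [ 1  2 14 13 88] [0.585  0.2284 0.03  ]
top 266.6896553039551 199.15517234802246 6.742890357971191 [ 1  2 14 13 81] [0.5871 0.1142 0.03  ]
top 305.65789461135864 198.1315793991089 6.753472805023193 [ 1  2 14 13 79] [ 0.5889 -0.0007  0.03  ]
top 344.6020407676697 197.23469352722168 6.9700927734375 [ 1  2 14 13 81] [ 0.5904 -0.1157  0.03  ]
scene pad 333.1388626098633 187.6991024017334 (22.9342041015625, 34.47493362426758) [ 0.44883269 -0.04847961  0.008     ]
```

View pics/tt.png

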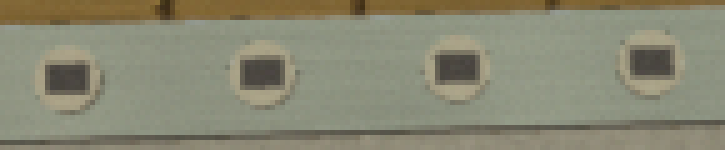

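Run:
```python
from h import *
print(shift([.4443,-.046,.063],10), bot.read_state()["position"])
```

```text
[array([  3.6, 182. ,   4. ]), array([ 0.03,  0.14, -0.03])] [ 0.43978758 -0.0432499   0.24503182]
```

Request:
jog_arm(motion=[3.6,5,4,0,0,0,3.6,25,4,0,0,0,3.6,50,4,0,0,0,3.6,75,4,0,0,0,3.6,100,4,0,0,0,3.6,125,4,0,0,0,3.6,145,4,0,0,0,3.6,160,4,0,0,0,3.6,172,4,0,0,0,3.6,179,4,0,0,0,3.6,182,4,0,0,0,3.6,182,4,0,0,0,3.6,182,4,0,0,0])

```text
time_s: 3.9
position: [0.4452, -0.0474, 0.0634]
tcp_rot: [[0.174, 0.001, 0.985], [-0.985, -0.0, 0.174], [0.0, -1.0, 0.001]]
force: [-1.1, -0.9, 0.6]
opening: 0.999
```

Run:
```python
from h import *
s,p,d,T=wristshot("w2"); print(s["time_s"],s["position"],s["force"])
```

```text
3.9 [ 0.44517497 -0.04735395  0.06342511] [-1.11544515 -0.86783333  0.59575183]
```

View pics/w2.png

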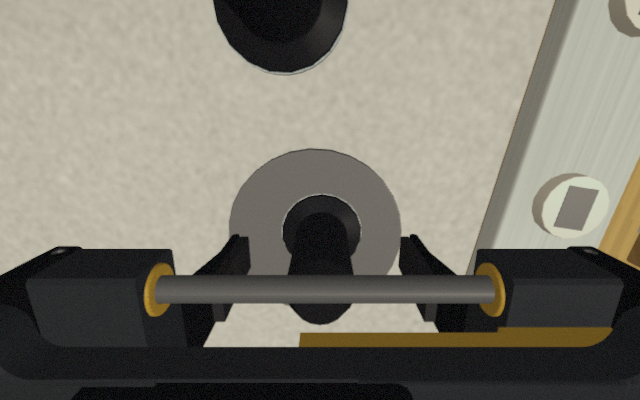

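Run:
```python
from h import *
z=np.load("w2.npz"); T=z["T"]
# foot ellipse: x 283..361, top row 194; pad x 229..401, top 148
for nm,l,r,t,zz in (("foot",283,361,194,.018),("pad",229,401,148,.008)):
    cx=(l+r)/2; e=ray("wrist",cx,t,zz,T); rad={"foot":.026,"pad":.06}[nm]
    x_dir=T[:3,:3]@np.array([0,-1,0]); x_dir[2]=0; x_dir/=np.linalg.norm(x_dir); print(nm,e+x_dir*rad, ray("wrist",r,232,zz,T)-ray("wrist",l,232,zz,T))
```

```text
foot [ 0.44450494 -0.04533693  0.018     ] [0.04981392 0.00877335 0.        ]
pad [ 0.44132051 -0.05271784  0.008     ] [ 1.15793021e-01  2.03937498e-02 -2.77555756e-17]
```

Request:
jog_arm(motion=[0,0,0,0,0,0,0,0,0,0,0,0,0,0,0,0,0,0,0,0,0,0,0,0,0,0,0,0,0,0,0,0,0,0,0,0,0,0,0,0,0,0,0,0,0,0,0,0], gripper=0)

```text
time_s: 4.95
position: [0.4446, -0.0472, 0.063]
tcp_rot: [[0.174, -0.001, 0.985], [-0.985, 0.0, 0.174], [-0.0, -1.0, -0.001]]
force: [-0.5, 0.3, 0.3]
opening: 0.361
```

Request:
jog_arm(motion=[0,-3,0,0,0,0,0,-12,0,0,0,0,0,-30,0,0,0,0,0,-55,0,0,0,0,0,-80,0,0,0,0,0,-105,0,0,0,0,0,-125,0,0,0,0,0,-138,0,0,0,0,0,-145,0,0,0,0,0,-147,0,0,0,0,0,-147,0,0,0,0])

```text
time_s: 6.32
position: [0.4446, -0.0472, 0.2096]
tcp_rot: [[0.174, -0.001, 0.985], [-0.985, 0.0, 0.174], [-0.001, -1.0, -0.001]]
force: [-0.2, 0.1, -2.7]
opening: 0.361
```

Run:
```python
from h import *
s,p,d,T=wristshot("w3"); print(s["time_s"],s["position"],s["force"],s["opening"])
print(shift([.5855,.2275,.125],10))
```

```text
6.325 [ 0.44460737 -0.04715995  0.20963104] [-0.21319292  0.07473373 -2.72903386] 0.36117184401424124
[array([-245.8,   84.4,  186.8]), array([ 0.07,  0.04, -0.04])]
```

View pics/w3.png

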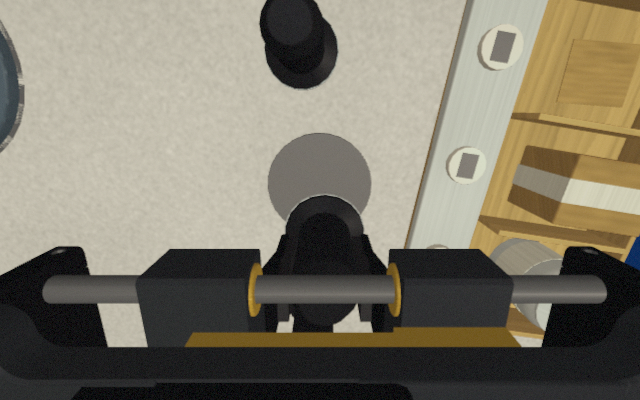

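The reader is held upright: the weight reads 2.7 N and the opening is steady at 0.361. Next I move above tag0.

Request:
jog_arm(motion=[-8,0,6,0,0,0,-30,0,23,0,0,0,-60,0,46,0,0,0,-92,0,70,0,0,0,-124,0,94,0,0,0,-156,0,118,0,0,0,-188,10,143,0,0,0,-214,25,163,0,0,0,-232,45,176,0,0,0,-242,65,184,0,0,0,-246,78,187,0,0,0,-246,84,187,0,0,0,-246,84,187,0,0,0,-246,84,187,0,0,0])

```text
time_s: 8.12
position: [0.5865, 0.2272, 0.1268]
tcp_rot: [[0.174, 0.001, 0.985], [-0.985, 0.0, 0.174], [0.0, -1.0, 0.001]]
force: [-0.1, -0.7, -2.0]
opening: 0.358
```

Run:
```python
from h import *
s,p,d,T=wristshot("w4"); print(s["time_s"],s["position"],s["force"],s["opening"])
p2,d2=bot.capture("top"); np.save("top1p.npy",p2)
cv2.imwrite("pics/top1.png",cv2.resize(p2[120:290,190:400],None,fx=3.5,fy=3.5,interpolation=cv2.INTER_CUBIC)[:,:,::-1])
z=np.load("w3.npz"); T3=z["T"]
x=T3[:3,:3]@np.array([0,-1,0]); x[2]=0; x/=np.linalg.norm(x)
print("pad",ray("wrist",319.5,133,.008,T3)+x*.06)
print("tag0 proj",proj("wrist",[.585,.2290,.03],T),proj("wrist",[.587,.1148,.03],T))
b=z["p"].astype(int)
```

```text
8.125 [0.58654357 0.22715716 0.12683812] [-0.14911413 -0.67037965 -1.96679788] 0.35812556825038255
pad [ 0.4416189  -0.05384523  0.008     ]
tag0 proj (np.float64(321.2263732223376), np.float64(208.10163257269562)) (np.float64(302.09219542710974), np.float64(325.25340998253205))
```

View pics/w4.png

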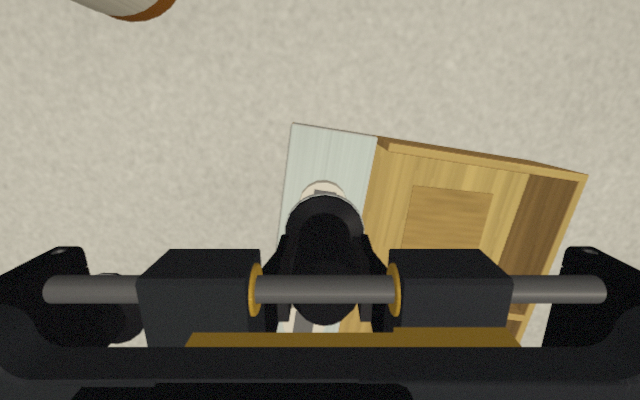

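View pics/top1.png

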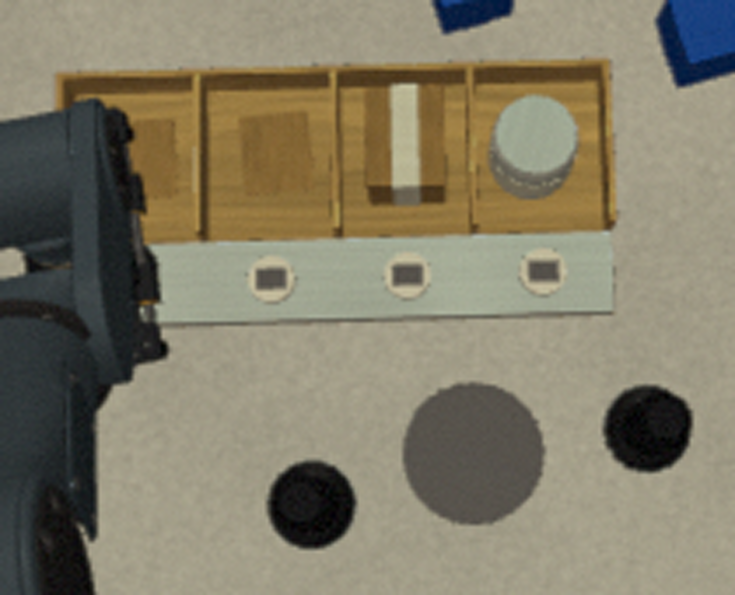

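Request:
jog_arm(motion=[0,4,-1,0,0,0,0,14,-1,0,0,0,0,25,-1,0,0,0,0,34,-1,0,0,0,0,40,-1,0,0,0,0,44,-1,0,0,0,0,46,-1,0,0,0,0,47,-1,0,0,0,0,47,-1,0,0,0])

```text
time_s: 9.35
position: [0.585, 0.2274, 0.0794]
tcp_rot: [[0.174, -0.0, 0.985], [-0.985, -0.0, 0.174], [0.0, -1.0, -0.0]]
force: [-1.5, -0.9, 1.3]
opening: 0.363
```

Request:
jog_arm(motion=[0,0.7,0,0,0,0,0,1.2,0,0,0,0,0,1.2,0,0,0,0,0,1.2,0,0,0,0,0,1.2,0,0,0,0])

```text
time_s: 9.98
position: [0.5852, 0.2274, 0.079]
tcp_rot: [[0.174, 0.0, 0.985], [-0.985, 0.0, 0.174], [0.0, -1.0, 0.0]]
force: [-2.7, -1.5, 6.4]
opening: 0.362
```

Run:
```python
from h import *
s,p,d,T=wristshot("w5"); print(s["time_s"],s["position"],s["force"],s["opening"])
```

```text
9.975 [0.58523392 0.22742142 0.07897783] [-2.69505215 -1.53823698  6.44806444] 0.3623471334514317
```

View pics/w5.png

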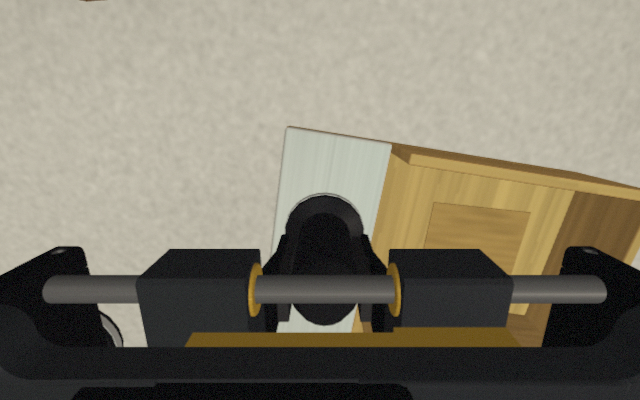

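Tag0 is fully covered by the foot and bottomed out: z is 0.079 and the force climbed stiffly to 6.4 N. I lift and move to tag1.

Run:
```python
from h import *
print(shift([.5865,.1135,.126],10))
```

```text
[array([112.4, -47. , -18.6]), array([-0.02,  0.04,  0.  ])]
```

Request:
jog_arm(motion=[0,-5,0,0,0,0,0,-18,0,0,0,0,0,-34,0,0,0,0,0,-46,0,0,0,0,5,-48,-1,0,0,0,22,-48,-4,0,0,0,45,-48,-7,0,0,0,70,-48,-12,0,0,0,93,-48,-15,0,0,0,107,-48,-18,0,0,0,112,-48,-18.6,0,0,0,112.4,-48,-18.6,0,0,0,112.4,-48,-18.6,0,0,0])

```text
time_s: 11.65
position: [0.5864, 0.1141, 0.1258]
tcp_rot: [[0.175, 0.0, 0.985], [-0.985, 0.0, 0.175], [-0.0, -1.0, 0.0]]
force: [-0.5, -0.1, -1.5]
opening: 0.359
```

Run:
```python
from h import *
s,p,d,T=wristshot("w6"); print(s["time_s"],s["position"],s["force"],s["opening"],proj("wrist",[.587,.1148,.03],T),proj("wrist",[.587,.1348,.03],T),proj("wrist",[.585,.229,.03],T))
```

```text
11.65 [0.58641045 0.11408356 0.12581171] [-0.50936494 -0.13163948 -1.50096158] 0.35857611109977877 (np.float64(323.7154739715732), np.float64(210.26051342280942)) (np.float64(328.13339195698813), np.float64(186.582280248007)) (np.float64(349.2869317928014), np.float64(57.69103073415246))
```

View pics/w6.png

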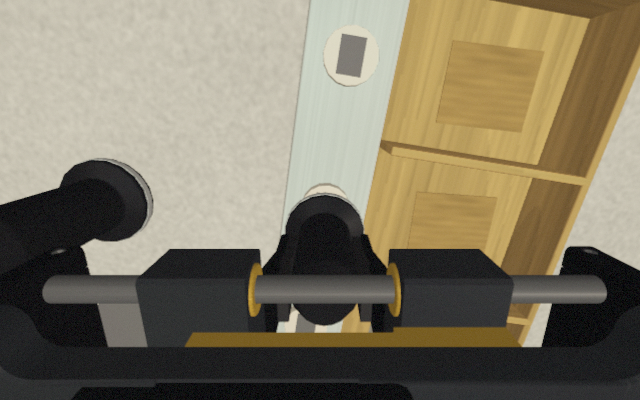

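Request:
jog_arm(motion=[0,4,0,0,0,0,0,14,0,0,0,0,0,25,0,0,0,0,0,34,0,0,0,0,0,40,0,0,0,0,0,44,0,0,0,0,0,46,0,0,0,0,0,47,0,0,0,0,0,47.6,0,0,0,0,0,47.6,0,0,0,0,0,47.6,0,0,0,0,0,47.6,0,0,0,0])

```text
time_s: 13.2
position: [0.5862, 0.1134, 0.079]
tcp_rot: [[0.174, -0.0, 0.985], [-0.985, -0.0, 0.174], [0.0, -1.0, -0.0]]
force: [-3.0, 0.5, 5.6]
opening: 0.36
```

Request:
jog_arm(motion=[0,0,0,0,0,0,0,-5,0,0,0,0,0,-20,0,0,0,0,0,-45,0,0,0,0,0,-75,0,0,0,0,0,-100,0,0,0,0,0,-110,0,0,0,0,0,-110,0,0,0,0])

```text
time_s: 14.2
position: [0.587, 0.1135, 0.189]
tcp_rot: [[0.174, 0.002, 0.985], [-0.985, 0.0, 0.174], [0.0, -1.0, 0.002]]
force: [-0.8, -0.2, -1.8]
opening: 0.359
```

Run:
```python
from h import *
print(bot.read_state()["position"],bot.read_state()["force"])
print(shift([.441,-.054,.13],10))
```

```text
[0.58697468 0.11350288 0.1890287 ] [-0.75230663 -0.1693715  -1.78271953]
[array([ 139.5,   58.7, -173.1]), array([-0.12,  0.04,  0.02])]
```

Request:
jog_arm(motion=[5,0,-6,0,0,0,20,0,-25,0,0,0,42,0,-52,0,0,0,66,0,-82,0,0,0,92,5,-114,0,0,0,115,15,-142,0,0,0,131,30,-162,0,0,0,138,45,-171,0,0,0,140.3,55,-173,0,0,0,140.3,59,-173,0,0,0,140.3,59,-173,0,0,0,140.3,59,-173,0,0,0])

```text
time_s: 15.7
position: [0.4411, -0.0546, 0.1295]
tcp_rot: [[0.175, 0.001, 0.985], [-0.985, -0.0, 0.175], [0.0, -1.0, 0.001]]
force: [-0.1, -0.3, -1.8]
opening: 0.356
```

Run:
```python
from h import *
s,p,d,T=wristshot("w7"); print(s["time_s"],s["position"],s["force"],s["opening"])
print(shift([.441,-.055,.063],10))
```

```text
15.7 [ 0.44110997 -0.05459485  0.12950853] [-0.06456755 -0.25708291 -1.75363561] 0.356265611234701
[array([ 0.3, 66.6, -0.2]), array([-0.05,  0.09,  0.03])]
```

View pics/w7.png

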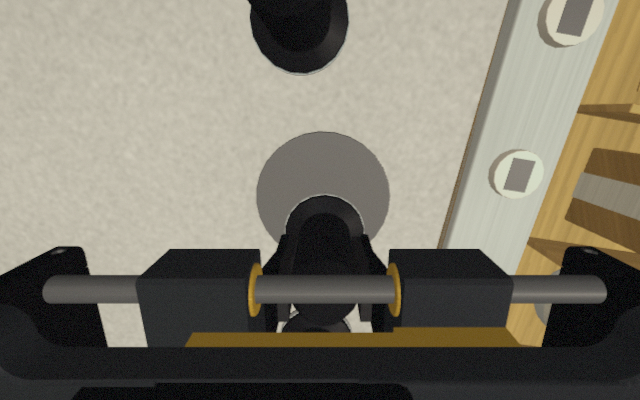

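Request:
jog_arm(motion=[0.5,4,0,0,0,0,0.5,14,0,0,0,0,0.5,28,0,0,0,0,0.5,42,0,0,0,0,0.5,53,0,0,0,0,0.5,59,0,0,0,0,0.5,62,0,0,0,0,0.5,63,0,0,0,0,0.5,63,0,0,0,0])

```text
time_s: 16.88
position: [0.4408, -0.0554, 0.0665]
tcp_rot: [[0.174, 0.001, 0.985], [-0.985, -0.0, 0.174], [0.0, -1.0, 0.0]]
force: [-0.5, 0.0, -1.4]
opening: 0.356
```

Run:
```python
from h import *
z=np.load("w7.npz"); T7=z["T"]
s,p,d,T=wristshot("w8"); print(s["time_s"],s["position"],s["force"],s["opening"])
x=T[:3,:3]@np.array([0,-1,0]); x[2]=0; x/=np.linalg.norm(x)
print("pad",ray("wrist",323,131.5,.008,T7)+x*.06)
m=(cv2.cvtColor(p,cv2.COLOR_RGB2HSV)[:,:,2]<140)
def edge(m):
  for r in range(120,240):
    c=np.where(m[r,200:440])[0]
    if len(c)>12: return r,c.mean()+200
print(edge(m)); r,c=edge(m); w=np.where(m[225,180:440])[0]; print(w.min()+180,w.max()+180)
print("pad",ray("wrist",c,r,.008,T)+x*.06)
k=(cv2.cvtColor(p,cv2.COLOR_RGB2HSV)[:,:,2]<45)[150:240,260:390]; r2=np.where(k.sum(1)>6)[0].min()+150; print("foot",r2,ray("wrist",np.where(k[r2-150])[0].mean()+260,r2,s["position"][2]-.045,T)+x*.026)
```

```text
16.875 [ 0.44083612 -0.05539988  0.06645931] [-0.54193151  0.04327618 -1.39834661] 0.35639062974773017
pad [ 0.44108417 -0.05365454  0.008     ]
(137, np.float64(322.0))
238 407
pad [ 0.44016907 -0.05354988  0.008     ]
foot 196 [ 0.44158866 -0.05432192  0.02145931]
```

View pics/w8.png

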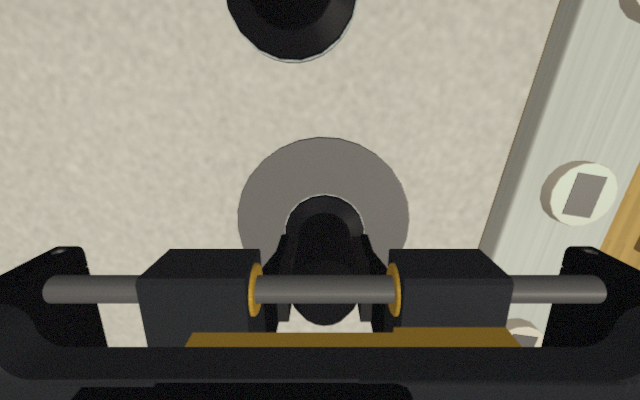

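The foot is centred over the pad to within about 1.5 mm. I lower it the last 3.5 mm.

Request:
jog_arm(motion=[0,1,0,0,0,0,0,2,0,0,0,0,0,3,0,0,0,0,0,3.7,0,0,0,0,0,3.9,0,0,0,0,0,3.9,0,0,0,0])

```text
time_s: 17.68
position: [0.4406, -0.0554, 0.063]
tcp_rot: [[0.174, 0.0, 0.985], [-0.985, -0.0, 0.174], [0.0, -1.0, 0.0]]
force: [-1.5, 0.4, 6.3]
opening: 0.359
```

Request:
jog_arm(motion=[0,-0.3,0,0,0,0,0,-0.3,0,0,0,0,0,-0.3,0,0,0,0,0,-0.3,0,0,0,0,0,-0.3,0,0,0,0,0,-0.3,0,0,0,0,0,-0.3,0,0,0,0,0,-0.3,0,0,0,0], gripper=1)

```text
time_s: 18.68
position: [0.4407, -0.0553, 0.0627]
tcp_rot: [[0.174, 0.0, 0.985], [-0.985, -0.0, 0.174], [0.0, -1.0, 0.0]]
force: [0.1, -0.3, 0.4]
opening: 0.995
```

Request:
jog_arm(motion=[0,-3,0,0,0,0,0,-12,0,0,0,0,0,-30,0,0,0,0,0,-60,0,0,0,0,0,-95,0,0,0,0,0,-130,0,0,0,0,0,-160,0,0,0,0,0,-178,0,0,0,0,0,-182,0,0,0,0,0,-182,0,0,0,0])

```text
time_s: 19.92
position: [0.4403, -0.0552, 0.2447]
tcp_rot: [[0.174, -0.0, 0.985], [-0.985, 0.0, 0.174], [-0.0, -1.0, -0.0]]
force: [0.2, 0.2, -0.8]
opening: 0.997
```

Run:
```python
from h import *
s,p,d,T=wristshot("w9"); print(s["time_s"],s["position"],s["force"],s["opening"])
q,_=bot.capture("scene"); cv2.imwrite("pics/scene9.png",cv2.resize(q[100:320,180:500],None,fx=2.4,fy=2.4,interpolation=cv2.INTER_CUBIC)[:,:,::-1])
V=cv2.cvtColor(p,cv2.COLOR_RGB2HSV)[:,:,2]
cs,_=cv2.findContours((V[110:235,265:385]<140).astype(np.uint8),0,1); c=max(cs,key=cv2.contourArea); (x,y),ax,_=cv2.fitEllipse(c); print("pad",ax,ray("wrist",x+265,y+110,.008,T))
cv2.imwrite("pics/c9.png",cv2.resize(p[125:235,265:385],None,fx=5,fy=5,interpolation=cv2.INTER_CUBIC)[:,:,::-1])
```

```text
19.925 [ 0.44030607 -0.05518607  0.24465985] [ 0.18698702  0.15788481 -0.78540864] 0.9969127012537874
pad (92.81031036376953, 93.92679595947266) [ 0.44009876 -0.05030958  0.008     ]
```

View pics/c9.png

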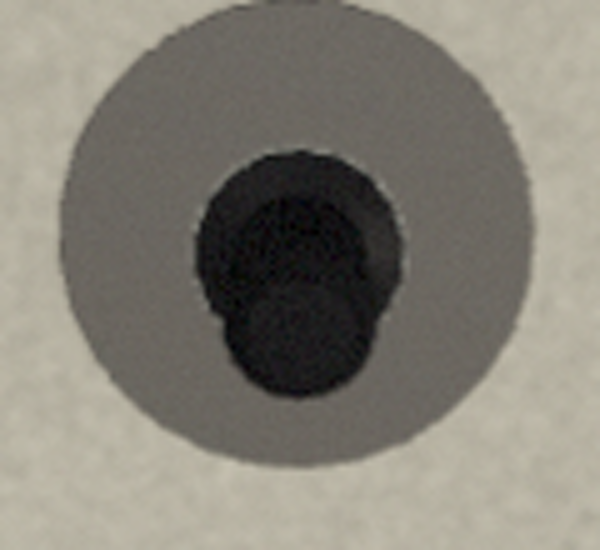

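View pics/scene9.png

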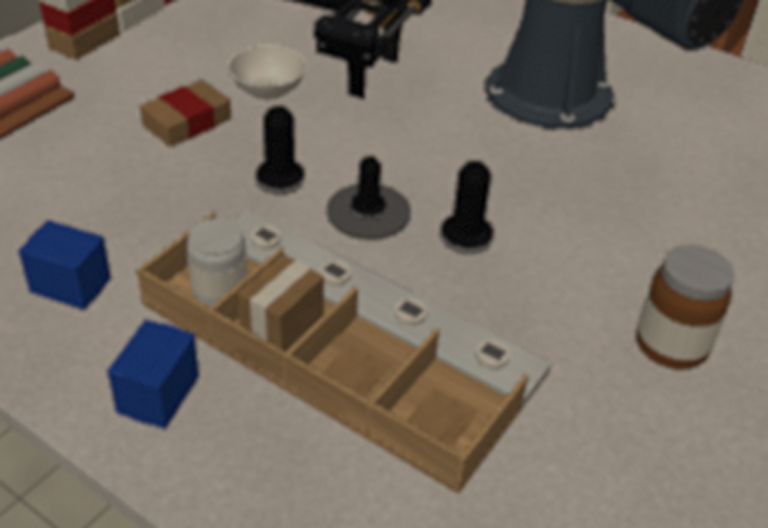

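Run:
```python
from rig import bot
print(bot.hand_in(), bot.read_state()["time_s"])
```

```text
the job is handed in; nothing more can be done
the job is handed in; nothing more can be done
```

The two empty bays were the leftmost ones, bay 0 and bay 1. I picked up the small reader and pressed tag0, then tag1, each held at the bottom for about half a second. I then lowered the reader onto its pad, let go and backed off, and handed the job in at about 20 s.

- **Presses:** both tags bottomed out, with the tool stopping at z = 0.079 m and the upward reading rising to about 6 N (the reader's weight included). In the close view the foot covered tag0 completely. I took no such picture of tag1 while it was pressed.
- **Placing:** the last pictures show the reader upright on its pad and the gripper clear of it. Carton, tin, jar, packet and bowl look unmoved by eye.
- **Disagreement:** estimates of the pad's centre differ by about 5 mm in y (top camera −0.055, wrist camera from above −0.050, wrist camera close up −0.054). The reader therefore stands about 1–3 mm off the centre.

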